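Open the bench valve of unknown thread

TASK

Open the bench service valve that the amber, red-capped bottle stands beside by turning its blue handle about 60 degrees. Nobody recalls which way its thread runs: try one way, and if it does not give, turn it the other way. Leave the look-alike valve beside the green-capped bottle shut, and leave both bottles standing where they are.

Things in the scene. Friction and masses are not known exactly. Their poses are not given: they have to be found in the camera images.
- valve_a_grip (a point): Point on the upright axis of a bench valve, mid-height of its blue handle bar, 98 mm above the bench. Turns with the handle: x along the bar (white mark towards -x), z up. Bar 64 long, 14 wide, 26 mm high on a bare 18 mm stem 20 mm high. Fixed aluminium body below, top at 66 mm: 34 mm column, 68 mm foot, hose nozzle 64 mm out at 36 mm height, on the white mark's side when shut.
- valve_b_grip (a point): The same point of the second valve, which looks exactly like the first and has the same sizes and axes: bar 64 long (along x), 14 wide, 26 mm high, centred on this point 98 mm above the bench; fixed body below, top at 66 mm.
- valve_a (a joint): Turn of this valve's handle, rad: 0 shut (hard stop, bar in line with the nozzle), 1.3 fully open (hard stop). Grows as it opens, whichever way its thread runs: clockwise or counter-clockwise, which nothing shows but the try. Dry friction about 0.06 N m; stays where left. 
- valve_b (a joint): Turn of this valve's handle, rad: 0 shut (hard stop, bar in line with the nozzle), 1.3 fully open (hard stop). Grows as it opens, whichever way its thread runs: clockwise or counter-clockwise, which nothing shows but the try. Dry friction about 0.06 N m; stays where left. Need not turn the same way as the other valve.
- bottle_red: Amber bottle with a red cap, 56 mm in diameter and 110 mm high, standing loose, 0.17 to 0.35 kg; origin at the centre of its underside, z up. It stands 110 to 145 mm from the axis of the valve to be opened, on the side away from the nozzle; the other valve is over 195 mm away from it.
- bottle_green: Pale bottle with a green cap, of the same size and about the same mass; origin at the centre of its underside, z up. It stands in the same way behind the valve that must stay shut.
There are look-alikes about, which are no part of the job. What is shaped like the part that bears valve_b_grip but yellow is not meant.

How it is judged (in metres and radians):
At the end, for the whole second after the job is handed in: The valve beside the red-capped bottle is at rest and open by more than 0.8 rad (46 degrees), the other one is shut to within 0.15 rad, and both bottles stand upright (within 10 degrees) less than 20 mm from where they stood (((horizontal distance between bottle_red and valve_a_grip below 0.175 m and value of joint valve_a above 0.8 rad and value of joint valve_b below 0.15 rad) or (horizontal distance between bottle_red and valve_b_grip below 0.175 m and value of joint valve_b above 0.8 rad and value of joint valve_a below 0.15 rad)) and velocity of joint valve_a between -0.05 and 0.05 rad/s and velocity of joint valve_b between -0.05 and 0.05 rad/s and distance of each of bottle_red, bottle_green from where it was at the start of the episode below 0.02 m and angle between each of bottle_red, bottle_green's own z axis and vertical below 0.17 rad); the robot touches nothing.
It fails at once if the valve beside the green-capped bottle is opened (beyond 0.3 rad) ((horizontal distance between bottle_green and valve_a_grip below 0.175 m and value of joint valve_a above 0.3 rad) or (horizontal distance between bottle_green and valve_b_grip below 0.175 m and value of joint valve_b above 0.3 rad)).
It fails at once if a bottle is knocked over (angle between any of bottle_red, bottle_green's own z axis and vertical above 0.6 rad).
It also fails if it takes over 35 s, if anything falls off the work surface, if the arm or the gripper's body presses on something with over 40 N, if the wrist force passes 120 N, or if a joint passes its speed limit or range.

ROBOT

A 6-joint arm with a two-finger parallel gripper is mounted at the origin on the work surface. World frame = base frame: x ahead of the robot, y to its left, z up, the work surface at z = 0. Lengths are in m, angles in degrees, forces in N, time in s.
With the tool pointing down it reaches from about 0.35 to 0.875 m from the base axis. Payload 4.2 kg.
Tool frame: the origin (TCP) lies at the very end of the fingers, on their centre line; the grasp point (between the pads) lies 19 mm behind it (r.grip_point_offset is the distance from the TCP to the grasp point, in m); z points along the fingers, y is the line along which they close (so a half turn about z gives the same grasp; the last joint's range is limited). The gripper opens to 87 mm and grips with 3 to 60 N. Pads are 19 mm wide; open, the fingers measure 117 mm over their backs; the gripper's body (75 mm by 190 mm) begins 51 mm behind the grasp point.
Start: joints at [-49.928, 22.042, 0.453, 0, -68.411, -14.817], TCP at [0.267, -0.565, 0.223] pointing down, gripper open.
Joint ranges: [-179.83, 179.83], [-69.29, 118.12], [-61.27, 80.66], [-181.25, 117.63], [-171.15, -9.14], [-177.46, 177.46]. Speed limits (degrees/s): [159.86, 159.86, 180, 180, 180, 180].

INTERFACE

Orientations are given as a 3x3 rotation matrix whose columns are the frame's x, y, z axes.
In Python, from station import r gives the robot as it stands.
- The arm moves only by the tool move_arm, never from a script. Its argument "series" is a list of rows, each a list of 3 entries, a list of its own where there are three numbers: the turn, a rotation vector about the tool's x, y, z as a fraction of full scale, then the shift along the tool's x, y, z as a fraction of full scale, then the opening, from 0 (shut) to 1 (fully open). A call has 1 to 12 rows; each row shifts and turns the commanded pose from where the row before left it, along the tool's axes as they then stand; what a row does not reach is not made up. Full scale, the value 1, is 0.5 m for a shift and 0.1 rad for a turn. A row lasts 1/10 s, in which the tool goes at most 50 mm and 8.59 degrees, less where a joint would pass 70% of its speed; a pose out of reach is approached as far as the arm can. A call with a number of a shift or a turn outside -1 to 1 is refused whole. A call with a gripper value outside its range is refused whole. The fingers move at their own pace and stop on an object; the grip force is fixed at half the most. Time passes only in rows, so rows that do not move let the fingers close. It gives the time, the measured TCP pose, the force, the opening and the grip force at its end, in the units of the state.
- r.sense(): the state, without advancing time (a new reading comes with each control period).
- r.capture(name): name is "scene" or "top" or "wrist"; returns a dict with "img" (400x640x3 uint8, red, green, blue), "fx", "fy", "cx", "cy" (pixels), "origin" and "orientation" of the camera in the world. Camera axes: x right, y up, looking along -z (the intrinsics and any distortion apply to the point x, -y, -z); pixel columns grow to the right and rows downward; lengths in m; the calibration is good to about 2 mm. A picture is of the moment at which its call begins. There is no depth.
- r.finish_job(): hands the job in; it is judged then, once.
Trained networks look in the newest picture that a camera, given by its name, has taken for a name from the list of things; names that differ only in an ending like _2 or _b are one class to them, and where a whole thing is asked for, a point or a joint stands for the part that bears it (a point fixed in the world has none). Each returns a list of dicts, best first, with "score" (0 to 1); they miss things now and then, are a little off and sometimes report something else, mostly with a low value. They report only what shows in the picture. A call takes as long as a camera call. They do not tell look-alikes from the thing itself.
- r.cut_out(target, camera): "pixels" (400x640 bool, what is visible of it) and "centre" ([column, row] in pixels, amid what is visible of it).
- r.pinpoint(target, camera): "centre" ([column, row] in pixels: a listed point, or the origin of a listed thing).
The state is a dict: "time_s": time; "joints": joint angles; "joint_velocities": joint speeds; "effort": joint torques, N m; "tcp_pos": TCP position; "ee_rot": TCP orientation; "wrist_force": force on the tool from outside, world axes, zero at the start; "moment": the same for the moment, N m; "gripper_width": opening from 0.0 (shut) to 1.0 (fully open); "gripper_force": force on a finger pad.
Only numpy, scipy, OpenCV 4.12 (cv2) and the standard library are available. Lean on these libraries where they do the work, as an engineer would, in place of code of your own. Each camera call takes 0.05 s, during which the arm holds its last target. There are 200 camera calls.

## Working session

There is one attempt and no reset: what is moved stays moved. The work goes in short steps, Python scripts to look and compute and a tool call to move; the robot and the scene stay as the last step left them, time stands still between calls to the robot, and variables do not carry over. Pictures are saved under pics/ and viewed, at most 10 in all, crops included, and the job is handed in when it is done.

Besides the shell and the picture viewer there is one more tool, called after "Call:" in YAML: its name, and indented under it one key for each argument. move_arm: Moves the arm, as the interface text tells. Its arguments: {"type":"object","properties":{"series":{"type":"array"}},"required":["series"]}

```bash
mkdir -p pics; ls; cat > h.py <<'E'
import numpy as np, cv2
from station import r
def ray(c,px):
    d=np.array([(px[0]-c['cx'])/c['fx'],-(px[1]-c['cy'])/c['fy'],-1.0])
    return np.array(c['orientation'])@d
def at_z(c,px,z):
    d=ray(c,px);o=np.array(c['origin']);return o+d*(z-o[2])/d[2]
E
python3 - <<'E'
from h import *
for n in ['scene','top']:
    c=r.capture(n);cv2.imwrite(f'pics/{n}0.png',c['img'][:,:,::-1])
    print(n,{k:v for k,v in c.items() if k!='img'})
    for t,z in [('valve_a_grip',.098),('bottle_red',0),('bottle_green',0)]:
        for d in r.pinpoint(t,n): print(t,round(d['score'],2),np.round(d['centre']),at_z(c,d['centre'],z).round(3))
E
```

```text
pics
scene {'fx': 516.8520442908341, 'fy': 516.8520442908341, 'cx': 327.9046048865296, 'cy': 196.7920905571914, 'origin': array([1.28639499, 0.43748142, 0.98677784]), 'orientation': array([[-0.50607275, -0.63098468,  0.588004  ],
       [ 0.86242455, -0.36175678,  0.35405639],
       [-0.01068972,  0.68628738,  0.72725193]])}
valve_a_grip 0.81 [429. 197.] [0.449 0.212 0.098]
bottle_red 0.96 [257. 214.] [ 0.63  -0.169  0.   ]
bottle_green 0.95 [396. 252.] [0.563 0.188 0.   ]
top {'fx': 450.4652026611789, 'fy': 450.4652026611789, 'cx': 319.31610062007576, 'cy': 206.6792460455764, 'origin': array([0.43748531, 0.00232968, 1.20089585]), 'orientation': array([[ 0.00424371,  0.99675582, -0.08037304],
       [-0.99996217,  0.00361955, -0.00790987],
       [-0.0075933 ,  0.08040356,  0.99673347]])}
valve_a_grip 0.57 [235. 239.] [0.447 0.216 0.098]
bottle_red 0.77 [391. 175.] [ 0.621 -0.18   0.   ]
bottle_red 0.21 [236. 239.] [0.448 0.233 0.   ]
bottle_green 0.98 [255. 192.] [0.574 0.185 0.   ]
```

View pics/scene0.png

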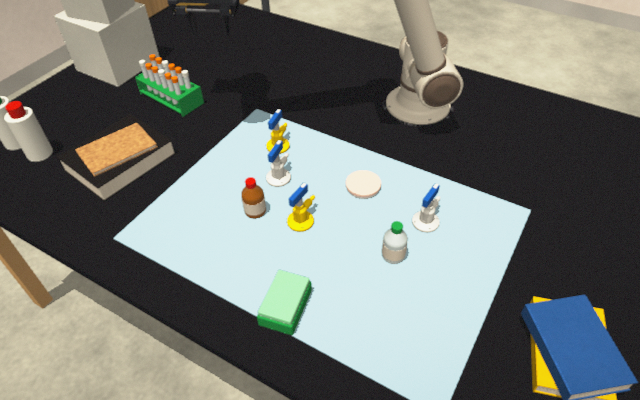

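View pics/top0.png

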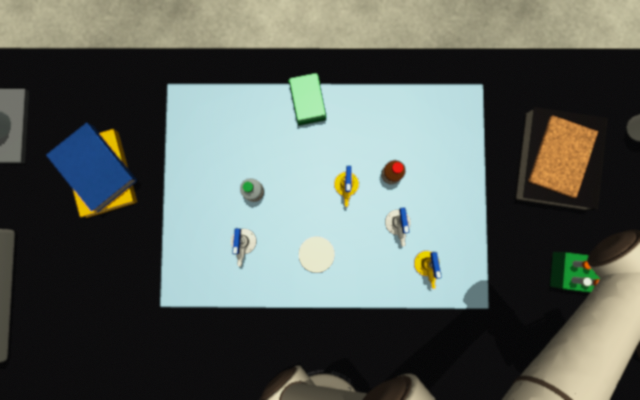

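The scene shows four blue-handled valves:
- yellow body at scene (300,210) / top (346,185)
- yellow body at scene (278,137) / top (428,265)
- aluminium at scene (430,205) / top (240,240), beside the green-capped bottle
- aluminium at scene (278,165) / top (400,222), beside the red-capped bottle

I choose the last one and check it close up.

```bash
python3 - <<'E'
from h import *
ims=[]
for n,(u,v) in [('scene',(278,160)),('top',(402,220))]:
    c=r.capture(n);im=c['img'];hsv=cv2.cvtColor(im,cv2.COLOR_RGB2HSV)
    m=cv2.inRange(hsv,(105,130,50),(125,255,255))
    k,l,s,ce=cv2.connectedComponentsWithStats(m)
    for i in range(1,k):
        if s[i,4]>25 and np.hypot(*(ce[i]-(u,v)))<30:
            p=np.argwhere(l==i)[:,::-1].astype(np.float32)
            rr=cv2.minAreaRect(p); b=cv2.boxPoints(rr)
            print(n,ce[i].round(1),s[i,4],[at_z(c,q,.108).round(3).tolist() for q in b],at_z(c,ce[i],.1).round(4))
            w=np.array([at_z(c,q,.108)[:2] for q in p]);w-=w.mean(0);e=np.linalg.eigh(w.T@w)[1][:,1];print('dir',np.degrees(np.arctan2(e[1],e[0])))
    ims.append(cv2.resize(im[v-40:v+40,u-40:u+40],(400,400),interpolation=2))
    for t in ['valve_a_grip']:
        for d in r.pinpoint(t,n): print(d['score'],d['centre'])
cv2.imwrite('pics/crop.png',np.hstack(ims)[:,:,::-1])
E
```

```text
scene [274.3 152.1] 137 [[0.54, -0.195, 0.108], [0.464, -0.208, 0.108], [0.47, -0.184, 0.108], [0.545, -0.172, 0.108]] [ 0.5016 -0.1939  0.1   ]
dir -167.29778092776337
0.7 [430.1, 197.4]
0.29 [259.8, 213.7]
top [403.1 216.7] 96 [[0.523, -0.184, 0.108], [0.524, -0.197, 0.108], [0.48, -0.201, 0.108], [0.479, -0.188, 0.108]] [ 0.5023 -0.1938  0.1   ]
dir -175.5537040237204
0.48 [236.2, 242.2]
```

View pics/crop.png

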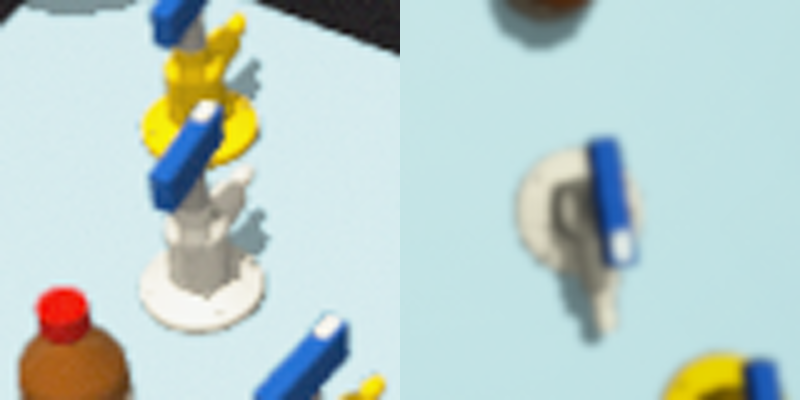

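The crop confirms it: aluminium body and white foot, white mark towards the robot, red-capped bottle behind. Its bar centre is at top (404,220).

```bash
cat >> h.py <<'E'
def plan(p,ang=None):
    """shift in tool axes to p (fractions of .5 m); turn about tool z (rad) so tool y is perpendicular to bar at ang deg"""
    s=r.sense();R=np.array(s['ee_rot']);d=R.T@(np.array(p)-s['tcp_pos'])
    print('tcp',np.round(s['tcp_pos'],4),'j',np.round(s['joints'],1),'F',np.round(s['wrist_force'],1),'M',np.round(s['moment'],2),'t',s['time_s'])
    print('toolx',R[:,0].round(3),'z',R[:,2].round(3),'shift/0.5 total',(d/.5).round(4))
    if ang is not None:
        a=np.degrees(np.arctan2(R[1,0],R[0,0]));x=(ang-a+90)%180-90;print('tool x yaw',a.round(1),'world turn',x.round(1),'tool-z turn rad',np.radians(-x).round(3))
E
python3 - <<'E'
from h import *
c=r.capture('top');print(at_z(c,(404.3,220.2),.106),at_z(c,(402.2,208),.106),at_z(c,(406.4,232.4),.106))
c=r.capture('scene')
print([at_z(c,(238+x/5,120+y/5),.108).round(4) for x,y in [(209,107),(166,188)]])
plan((.495,-.192,.223),8)
E
```

```text
[ 0.49357272 -0.19556727  0.106     ] [ 0.5232807  -0.19078603  0.106     ] [ 0.46399586 -0.20032741  0.106     ]
[array([ 0.4671, -0.1995,  0.108 ]), array([ 0.5298, -0.1832,  0.108 ])]
tcp [ 0.2667 -0.5652  0.2225] j [-49.9  22.    0.5  -0.  -68.4 -14.8] F [1.3 0.6 0.3] M [ 0.02  0.03 -0.01] t 0.7
toolx [-0.904 -0.427 -0.   ] z [-0.  0. -1.] shift/0.5 total [-0.7315  0.4803 -0.0009]
tool x yaw -154.7 world turn -17.3 tool-z turn rad 0.301
```

Call:
move_arm:
  series:
    - [[0,0,0],[-0.0813,0.0534,0],1]
    - [[0,0,0],[-0.0813,0.0534,0],1]
    - [[0,0,0],[-0.0813,0.0534,0],1]
    - [[0,0,0],[-0.0813,0.0534,0],1]
    - [[0,0,0],[-0.0813,0.0534,0],1]
    - [[0,0,0],[-0.0813,0.0534,0],1]
    - [[0,0,0],[-0.0813,0.0534,0],1]
    - [[0,0,0],[-0.0813,0.0534,0],1]
    - [[0,0,0],[-0.0813,0.0534,0],1]
    - [[0,0,0.83],[0,0,0],1]
    - [[0,0,0.83],[0,0,0],1]
    - [[0,0,0.83],[0,0,0],1]

```text
time_s: 1.9
tcp_pos: [0.4954, -0.1911, 0.2226]
ee_rot: [[-0.982, -0.189, 0.0], [-0.189, 0.982, -0.0], [-0.0, -0.0, -1.0]]
wrist_force: [-0.3, 0.6, 0.1]
gripper_width: 0.998
gripper_force: 0.0
```

```bash
python3 - <<'E'
from h import *
c=r.capture('wrist');im=c['img'];cv2.imwrite('pics/w1.png',im[:,:,::-1])
plan((.495,-.194,.223),11)
m=cv2.inRange(cv2.cvtColor(im,cv2.COLOR_RGB2HSV),(105,130,40),(125,255,255))
k,l,s,ce=cv2.connectedComponentsWithStats(m)
for i in range(1,k):
    if s[i,4]>150: print(ce[i].round(1),s[i].tolist(),at_z(c,ce[i],.108).round(4))
for d in r.pinpoint('valve_a_grip','wrist'): print(d,at_z(c,d['centre'],.098).round(4))
print(np.round(c['origin'],3),np.round(c['orientation'],2))
E
```

```text
tcp [ 0.4952 -0.1913  0.2226] j [ -3.6  12.9 -12.7  -0.  -64.4 -75.7] F [-0.4 -0.3 -0.1] M [-0.03 -0.02 -0.02] t 1.95
toolx [-0.983 -0.186 -0.   ] z [ 0.  0. -1.] shift/0.5 total [ 0.0014 -0.0052 -0.0008]
tool x yaw -169.3 world turn 0.3 tool-z turn rad -0.005
[242.9  43.8] [232, 0, 23, 82, 1437] [ 0.3903 -0.2665  0.108 ]
[313.7 196.4] [306, 153, 17, 76, 860] [ 0.4958 -0.1934  0.108 ]
[426.5 332. ] [416, 317, 25, 23, 279] [ 0.6063 -0.0643  0.108 ]
{'centre': [303.5, 272.0], 'score': 0.38} [ 0.5716 -0.1888  0.098 ]
[ 0.42  -0.205  0.384] [[-0.19 -0.94 -0.27]
 [ 0.98 -0.18 -0.05]
 [ 0.   -0.28  0.96]]
```

View pics/w1.png

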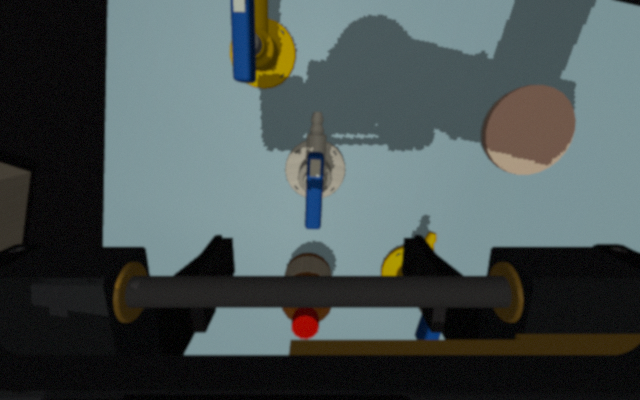

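The wrist view shows the target bar from (316,152) to (314,228), lined up with the tool's x axis. The red-capped bottle is at (305,300), and the fingers clear everything. I'll descend and grip.

Call:
move_arm:
  series:
    - [[0,0,0],[0.0034,-0.005,0],1]
    - [[0,0,0],[0,0,0.08],1]
    - [[0,0,0],[0,0,0.08],1]
    - [[0,0,0],[0,0,0.08],1]
    - [[0,0,0],[0,0,0.046],1]
    - [[0,0,0],[0,0,0],0]
    - [[0,0,0],[0,0,0],0]
    - [[0,0,0],[0,0,0],0]
    - [[0,0,0],[0,0,0],0]
    - [[0,0,0],[0,0,0],0]
    - [[0,0,0],[0,0,0],0]

```text
time_s: 3.1
tcp_pos: [0.4942, -0.1946, 0.0804]
ee_rot: [[-0.982, -0.191, 0.002], [-0.191, 0.982, -0.0], [-0.002, -0.0, -1.0]]
wrist_force: [0.0, -0.5, 0.5]
gripper_width: 0.542
gripper_force: 0.0
```

```bash
python3 - <<'E'
from h import *
plan((.494,-.194,.079),11)
E
```

```text
tcp [ 0.4942 -0.1946  0.0804] j [ -4.   21.6 -23.5   0.  -44.8 -75. ] F [ 0.  -0.5  0.5] M [-0.02  0.02 -0.05] t 3.1
toolx [-0.982 -0.191 -0.002] z [ 0.002 -0.    -1.   ] shift/0.5 total [0.0001 0.0013 0.0027]
tool x yaw -169.0 world turn 0.0 tool-z turn rad -0.0
```

Still closing.

Call:
move_arm:
  series:
    - [[0,0,0],[0,0,0],0]
    - [[0,0,0],[0,0,0],0]
    - [[0,0,0],[0,0,0],0]
    - [[0,0,0],[0,0,0],0]
    - [[0,0,0],[0,0,0],0]
    - [[0,0,0],[0,0,0],0]
    - [[0,0,0],[0,0,0],0]
    - [[0,0,0],[0,0,0],0]

```text
time_s: 3.9
tcp_pos: [0.4939, -0.1948, 0.0796]
ee_rot: [[-0.982, -0.191, 0.0], [-0.191, 0.982, -0.0], [-0.0, -0.0, -1.0]]
wrist_force: [-0.2, -3.5, -0.9]
gripper_width: 0.189
gripper_force: 30.0
```

```bash
python3 - <<'E'
from h import *
plan((.494,-.194,.079),11)
E
```

```text
tcp [ 0.4939 -0.1948  0.0796] j [ -4.   21.7 -23.5   0.  -44.8 -75. ] F [-0.2 -3.5 -0.9] M [-1.01 -0.13 -0.02] t 3.9
toolx [-0.982 -0.191 -0.   ] z [ 0. -0. -1.] shift/0.5 total [-0.0005  0.0016  0.0011]
tool x yaw -169.0 world turn 0.0 tool-z turn rad -0.0
```

Gripped. I'll try a small turn one way.

Call:
move_arm:
  series:
    - [[0,0,0.3],[0,0,0],0]
    - [[0,0,0.3],[0,0,0],0]
    - [[0,0,0.3],[0,0,0],0]
    - [[0,0,0.3],[0,0,0],0]
    - [[0,0,0],[0,0,0],0]

```text
time_s: 4.4
tcp_pos: [0.4939, -0.1948, 0.0795]
ee_rot: [[-0.998, -0.071, 0.0], [-0.071, 0.998, -0.0], [-0.0, -0.0, -1.0]]
wrist_force: [0.0, -5.6, -2.1]
gripper_width: 0.188
gripper_force: 30.0
```

```bash
python3 - <<'E'
from h import *
plan((.494,-.194,.079),11)
E
```

```text
tcp [ 0.4939 -0.1948  0.0795] j [ -4.   21.7 -23.5   0.  -44.8 -82. ] F [ 0.  -5.6 -2.1] M [-1.6  -0.15  0.03] t 4.4
toolx [-0.998 -0.071 -0.   ] z [ 0. -0. -1.] shift/0.5 total [-0.0003  0.0015  0.0011]
tool x yaw -176.0 world turn 7.0 tool-z turn rad -0.121
```

The turning moment is low (about 0.05 N m, the valve's dry friction), so it appears to give. I'll go a bit further and check.

Call:
move_arm:
  series:
    - [[0,0,0.4],[0,-0.002,0],0]
    - [[0,0,0.4],[0,0,0],0]
    - [[0,0,0.4],[0,0,0],0]
    - [[0,0,0.4],[0,0,0],0]
    - [[0,0,0.4],[0,0,0],0]
    - [[0,0,0],[0,0,0],0]

```text
time_s: 5.0
tcp_pos: [0.4939, -0.1949, 0.0796]
ee_rot: [[-0.992, 0.128, 0.0], [0.128, 0.992, 0.001], [-0.0, 0.001, -1.0]]
wrist_force: [0.6, -0.8, 0.0]
gripper_width: 0.189
gripper_force: 30.0
```

```bash
python3 - <<'E'
from h import *
plan((.494,-.194,.079),11)
a=[]
for n,(u,v) in [('scene',(278,160)),('top',(402,220))]:
    a.append(cv2.resize(r.capture(n)['img'][v-40:v+40,u-40:u+40],(400,400),interpolation=2))
cv2.imwrite('pics/t1.png',np.hstack(a)[:,:,::-1])
E
```

```text
tcp [ 0.4939 -0.1949  0.0796] j [ -4.1  21.7 -23.4  -0.1 -44.8 -93.3] F [ 0.6 -0.8  0. ] M [-0.05 -0.11  0.02] t 5.0
toolx [-0.992  0.128 -0.   ] z [ 0.     0.001 -1.   ] shift/0.5 total [0.0001 0.0018 0.0011]
tool x yaw 172.6 world turn 18.4 tool-z turn rad -0.321
```

View pics/t1.png

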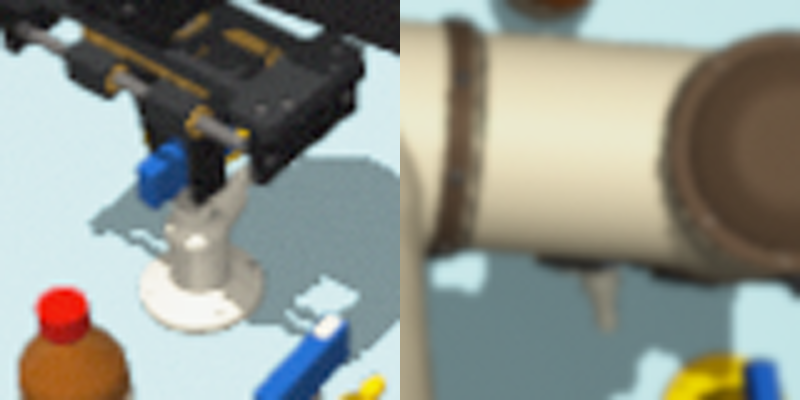

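The bar follows the fingers at (165,170) in the left crop, so clockwise opens it. Turned 0.32 rad so far. I'll carry on to about 1.07.

Call:
move_arm:
  series:
    - [[0,0,0.7],[0,0,0],0]
    - [[0,0,0.7],[0,0,0],0]
    - [[0,0,0.7],[0,0,0],0]
    - [[0,0,0.7],[0,0,0],0]
    - [[0,0,0.7],[0,0,0],0]
    - [[0,0,0.7],[0,0,0],0]
    - [[0,0,0.7],[0,0,0],0]
    - [[0,0,0.7],[0,0,0],0]
    - [[0,0,0.7],[0,0,0],0]
    - [[0,0,0.7],[0,0,0],0]
    - [[0,0,0.5],[0,0,0],0]
    - [[0,0,0],[0,0,0],0]

```text
time_s: 6.3
tcp_pos: [0.4939, -0.195, 0.0795]
ee_rot: [[-0.639, 0.769, 0.0], [0.769, 0.639, 0.001], [0.001, 0.001, -1.0]]
wrist_force: [-0.6, 3.1, 0.4]
gripper_width: 0.188
gripper_force: 30.0
```

```bash
python3 - <<'E'
from h import *
plan((.494,-.194,.079),11)
E
```

```text
tcp [ 0.4939 -0.195   0.0795] j [-4.100e+00  2.170e+01 -2.340e+01 -1.000e-01 -4.480e+01 -1.362e+02] F [-0.6  3.1  0.4] M [ 0.54 -0.09 -0.  ] t 6.3
toolx [-0.639  0.769  0.001] z [ 0.     0.001 -1.   ] shift/0.5 total [0.0014 0.0014 0.0011]
tool x yaw 129.7 world turn 61.3 tool-z turn rad -1.07
```

Call:
move_arm:
  series:
    - [[0,0,0],[0,0,0],0.6]
    - [[0,0,0],[0,0,0],0.6]
    - [[0,0,0],[0,0,0],0.6]
    - [[0,0,0],[0,0,0],0.6]
    - [[0,0,0],[0,0,0],0.6]
    - [[0,0,0],[0,0,0],0.6]
    - [[0,0,0],[0,0,0],0.6]
    - [[0,0,0],[0,0,-0.05],0.6]
    - [[0,0,0],[0,0,-0.08],0.6]
    - [[0,0,0],[0,0,-0.09],0.6]
    - [[0,0,0],[0,0,-0.08],0.6]
    - [[0,0,0],[0,0,0],0.6]

```text
time_s: 7.5
tcp_pos: [0.4973, -0.1965, 0.2362]
ee_rot: [[-0.639, 0.769, 0.013], [0.769, 0.639, -0.003], [-0.011, 0.008, -1.0]]
wrist_force: [-0.0, 0.2, -0.4]
gripper_width: 0.599
gripper_force: 0.0
```

```bash
python3 - <<'E'
from h import *
plan((.494,-.194,.079),11)
cv2.imwrite('pics/s2.png',r.capture('scene')['img'][60:300,160:500,::-1])
E
```

```text
tcp [ 0.4973 -0.1965  0.2362] j [-4.100e+00  1.230e+01 -1.160e+01  1.000e-01 -6.540e+01 -1.362e+02] F [-0.   0.2 -0.4] M [-0.11 -0.07 -0.01] t 7.5
toolx [-0.639  0.769 -0.011] z [ 0.013 -0.003 -1.   ] shift/0.5 total [ 0.0114 -0.0043  0.3143]
tool x yaw 129.7 world turn 61.3 tool-z turn rad -1.069
```

View pics/s2.png

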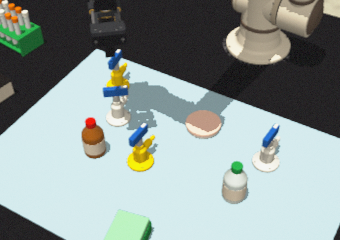

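The target handle at crop (116,91) now lies across its nozzle. The other valve at (270,135) is still in line with its nozzle, and both bottles stand where they were. Handing in.

```bash
python3 -c "
from station import r
print(r.finish_job())"
```

```text
the job is handed in; nothing more can be done
None
```

I opened the valve beside the red-capped bottle by turning its handle about 61 degrees clockwise, on the first try. In the last picture the other valve is still shut and both bottles are standing. The job is handed in; the hand-in call gave no verdict.

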